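Turn a cover plate over against a step

TASK

Turn the flat metal cover plate over without gripping it: with the fingertips, push it along the bench until its far edge lies flush along the front edge of the raised rubber-topped pad, then keep pushing and work its near edge upward so that the plate tips up on that step, stands on edge and flips over onto the pad. Then push it on until it lies flat and wholly on the pad, orange gasket side up. Never pinch, lift or carry the plate, and leave the tape roll, the marker and the bracket where they are.

Things in the scene. Friction and masses are not known exactly. Their poses are not given: they have to be found in the camera images.
- pad: fixed raised pad, grey metal with grippy black rubber top and four screws: 130 mm deep (its x), 170 wide (its y), 17 high. Origin at bench level at the foot of its upright front face, middle of its width. x axis level, from the front face over the pad (the direction to push); y to the left along the front edge; z up. The front face is the plane x = 0.
- cover: loose flat plate, 70 (its x) x 90 (y) x 14 mm thick (z), 0.08 to 0.17 kg: upper 6 mm an aluminium flange with four screw holes, lower 8 mm an orange gasket pad set back 6 mm all round. Origin: centre of the orange face. Starts flat, orange side down, slightly turned; z points out of the aluminium face, the +x edge faces the pad. Fingertips stick well enough to raise the near edge while pushing.
- cover_far_edge (a point): middle of the lower rim of the flange's +x edge, the edge that meets the pad (35 mm along the plate's x from its origin, 8 mm from the orange face, on the aluminium side)
- cover_near_edge (a point): middle of the lower rim of the flange's -x edge, the edge on which to push (35 mm along the plate's -x from its origin, 8 mm from the orange face, on the aluminium side). With fingertips reaching below this rim, a level push of about 15 N holds it while it is raised; rising past the rim loses it
- roll: bystander: loose roll of black tape lying flat, 62 x 59 x 19 mm, origin under its centre
- marker: bystander: loose white marker with a black cap, lying down, 17 x 135 x 16 mm (long along its y), origin under its centre
- bracket: bystander: loose bent zinc bracket, 28 x 55 x 30 mm, origin under its centre
There are look-alikes about, which are no part of the job. There is more than one size of the cover; the one meant has the size given above.

How it is judged:
By the outcome, as a careful person would: the job done as asked, in the order asked, and still so for the second after the job is handed in, with the robot touching nothing.
It also fails if it takes over 59 s, if anything falls off the work surface, if the arm or the gripper's body presses on something with over 40 N, if the wrist force passes 120 N, or if a joint passes its speed limit or range.

ROBOT

A 7-joint arm with a two-finger parallel gripper is mounted at the origin on a cart in front of the work surface, level with it; the furniture and walls round the work are solid. World frame = base frame: x ahead of the robot, y to its left, z up, the work surface at z = 0. Lengths are in m, angles in rad, forces in N, time in s.
With the tool pointing down it reaches from about 0.4 to 0.85 m from the base axis. Payload 10.4 kg.
Tool frame: the origin (TCP) lies at the centre of the arm's flange, where the gripper is bolted on; the fingertips stand 173 mm ahead of it and the grasp point (between the pads) lies 155 mm ahead of it; z points along the fingers, y is the line along which they close (so a half turn about z gives the same grasp; the last joint's range is limited). The gripper opens to 85 mm and grips with 20 to 120 N. Pads are 22 mm wide; open, the fingers measure 114 mm over their backs; the gripper's body (76 mm by 85 mm) begins 54 mm behind the grasp point. The pads swing forward as they close: fully open they stand 13 mm farther back than shut.
Start: joints at [-1.332, 0.332, -0.065, 1.46, 0.022, 1.35, -0.088], TCP at [0.162, 0.604, 0.405] pointing down, gripper open.
Joint ranges: [-2.6, 2.6], [-0.5, 2.12], [-1.47, 1.34], [0.16, 2.42], [-1.27, 4.41], [0.06, 2.06], [-2.6, 2.6]. Speed limits (rad/s): [2.22, 2.22, 2.79, 2.79, 3.14, 3.14, 3.14].

INTERFACE

Orientations are given as a unit quaternion [x, y, z, w].
In Python, from workcell import manip, viewer, finder gives the robot as it stands.
- The arm moves only by the tool arm_command, never from a script. Its argument "plan" is a list of rows, each an object with "dp": the shift along the tool's x, y, z in mm, a list of three; "spin": the turn about the tool's z in rad. A call has 1 to 5 rows; each row shifts and turns the commanded pose from where the row before left it, along the tool's axes as they then stand; what a row does not reach is not made up. A row lasts 1/10 s, in which the tool goes at most 50 mm and 8.59 degrees, less where a joint would pass 70% of its speed; a pose out of reach is approached as far as the arm can. A call is refused whole if a number of a shift passes 50 or a number of a turn 0.15, either way. A call with a gripper value outside its range is refused whole. "grip" is the closure, from -1 (fully open) to 1 (shut), set as the call begins (left out, the last holds). The fingers move at their own pace and stop on an object; "newtons" is the grip in N (left out, the last holds). Time passes only in rows, so rows that do not move let the fingers close. It gives the time, the measured TCP pose, the force, the opening and the grip force at its end, in the units of the state.
- manip.get_obs(): the state, without advancing time (a new reading comes with each control period).
- viewer.camera(name): name is "side" or "top" or "wrist"; returns the picture (420x560x3 uint8, blue, green, red); there is no depth.
- viewer.camera_params(name): a dict with "vertical_fov" (degrees; the focal length in pixels is half the picture's height over the tangent of half this angle, whatever the lens; pixels are square), "cx", "cy" (the principal point, pixels), "R" (3x3) and "t" (3): a world point X has camera coordinates R X + t; the wrist camera has in their place "T_tool_cam" (4x4, takes a point from camera to tool coordinates, whose origin is the TCP and whose axes are the flange's). Camera axes: x right, y down, z forward; pixel columns grow to the right and rows downward; lengths in m; the calibration is good to about 2 mm. A picture is of the moment at which its call begins: read the wrist's pose just before it. camera_params takes no time and is no camera call.
- manip.hand_in(): hands the job in; it is judged then, once.
Trained networks look in the newest picture that a camera, given by its name, has taken for a name from the list of things; names that differ only in an ending like _2 or _b are one class to them, and where a whole thing is asked for, a point or a joint stands for the part that bears it (a point fixed in the world has none). Each returns a list of dicts, best first, with "score" (0 to 1); they miss things now and then, are a little off and sometimes report something else, mostly with a low value. They report only what shows in the picture. A call takes as long as a camera call. They do not tell look-alikes from the thing itself.
- finder.find_in(camera, thing): "position" ([x, y, z] in m, in world coordinates, good to about 4 mm: the middle of the surface that is visible of it).
The state is a dict: "clock": time; "joint_pos": joint angles; "joint_velocities": joint speeds; "tau": joint torques, N m; "position": TCP position; "ee_rot": TCP orientation; "ft_force": force on the tool from outside, world axes, zero at the start; "torque": the same for the moment, N m; "grip_width": opening from 0.0 (shut) to 1.0 (fully open); "grasp_force": force on a finger pad.
Only numpy, scipy, OpenCV 4.12 (cv2) and the standard library are available. Lean on these libraries where they do the work, as an engineer would, in place of code of your own. Each camera call takes 0.05 s, during which the arm holds its last target. There are 200 camera calls.

## Working session

There is one attempt and no reset: what is moved stays moved. The work goes in short steps, Python scripts to look and compute and a tool call to move; the robot and the scene stay as the last step left them, time stands still between calls to the robot, and variables do not carry over. Pictures are saved under pics/ and viewed, at most 10 in all, crops included, and the job is handed in when it is done.

Besides the shell and the picture viewer there is one more tool, called after "Call:" by a JSON object that holds its "name" and its "arguments", one argument or row to a line. arm_command: Moves the arm, as the interface text tells. Its arguments: {"type":"object","properties":{"plan":{"type":"array","items":{"type":"object","properties":{"dp":{"type":"array","items":{"type":"number"}},"spin":{"type":"number"}}}},"grip":{"type":"number"},"newtons":{"type":"number"}},"required":["plan"]}

```bash
mkdir -p pics; ls; cat > h.py <<'E'
import numpy as np, cv2
from workcell import manip, viewer, finder
from scipy.spatial.transform import Rotation as Ro
def K(p):
    f=210/np.tan(np.radians(p["vertical_fov"])/2); return f,p["cx"],p["cy"]
def cam(name):
    p=viewer.camera_params(name)
    if "R" in p: return p,np.array(p["R"]),np.array(p["t"])
    o=manip.get_obs(); T=np.eye(4);T[:3,:3]=Ro.from_quat(o["ee_rot"]).as_matrix();T[:3,3]=o["position"]
    W=np.linalg.inv(T@np.array(p["T_tool_cam"])); return p,W[:3,:3],W[:3,3]
def ray(name,uv,z):
    p,R,t=cam(name);f,cx,cy=K(p)
    d=R.T@np.array([(uv[0]-cx)/f,(uv[1]-cy)/f,1]);c=-R.T@t
    return c+d*(z-c[2])/d[2]
def proj(name,X):
    p,R,t=cam(name);f,cx,cy=K(p);x=R@np.array(X)+t;return x[:2]/x[2]*f+[cx,cy]
E
python3 - <<'E'
from h import *
o=manip.get_obs();print(o)
for n in("top","side"):
    im=viewer.camera(n);cv2.imwrite(f"pics/{n}0.png",im)
    p=viewer.camera_params(n);print(n,p, -np.array(p["R"]).T@np.array(p["t"]))
    for th in("cover","pad","roll","marker","bracket"):
        print(n,th,[(np.round(r["position"],3),round(r["score"],2)) for r in finder.find_in(n,th)])
print(viewer.camera_params("wrist"))
E
```

```text
pics
{'clock': 0.0, 'joint_pos': array([-1.33161972,  0.33287409, -0.06470536,  1.46090819,  0.02157339,
        1.3498836 , -0.08851168]), 'joint_velocities': array([-4.75005952e-04,  5.23922100e-04,  9.34019466e-04, -1.86491884e-03,
        8.87850460e-05,  5.88181695e-04,  1.91519905e-03]), 'tau': array([ 7.14723737e-04, -6.25458884e+01,  4.96588403e-02, -3.91585779e+01,
        1.62846321e-02,  1.01605867e-02,  1.76017409e-06]), 'position': array([0.16170426, 0.60359759, 0.40393019]), 'ee_rot': array([ 1.30510987e-01,  9.91446623e-01, -6.85703579e-04, -7.28570537e-05]), 'ft_force': array([-0.21347457,  0.59662318,  0.3131468 ]), 'torque': array([ 0.01356159, -0.01080333, -0.00995898]), 'grasp_force': 0.0, 'grip_width': 1.0008474208621647}
top {'vertical_fov': 46.012393241919135, 'cx': 290.3948661007365, 'cy': 211.8338600240276, 'R': array([[-0.00899776, -0.99990078, -0.0108384 ],
       [-0.99794413,  0.0096669 , -0.06335659],
       [ 0.06345508,  0.01024605, -0.9979321 ]]), 't': array([-0.25534369,  0.53556387,  0.99892722])} [ 0.4687783  -0.27073066  1.02802552]
top cover [(ar
[... 868 characters left out ...]
 0.55)]
side pad [(array([ 0.654, -0.304,  0.013]), 0.68)]
side roll [(array([ 0.587, -0.128,  0.016]), 0.69)]
side marker [(array([ 0.495, -0.394,  0.012]), 0.62), (array([ 0.706, -0.129,  0.01 ]), 0.3)]
side bracket [(array([ 0.703, -0.13 ,  0.01 ]), 0.65)]
{'vertical_fov': 62.18456916382185, 'cx': 286.135386697445, 'cy': 206.2080316882066, 'T_tool_cam': array([[-1.28280231e-03, -9.51704652e-01, -3.07012393e-01,
         7.78818820e-02],
       [ 9.99998616e-01, -1.54600637e-03,  6.14115030e-04,
         5.28160535e-04],
       [-1.05909925e-03, -3.07011181e-01,  9.51705318e-01,
         3.02077678e-02],
       [ 0.00000000e+00,  0.00000000e+00,  0.00000000e+00,
         1.00000000e+00]])}
```

View top.

View pics/top0.png

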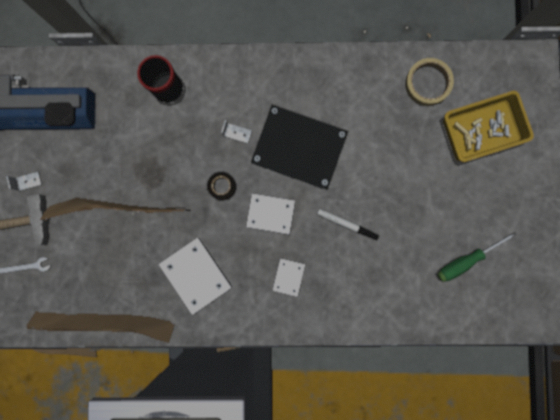

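View pics/side0.png

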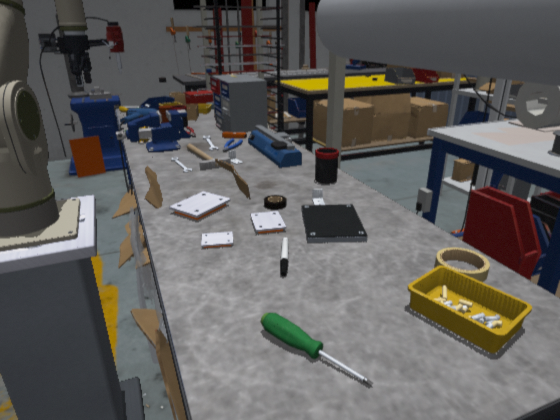

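The top view shows three plates: a large one at (195,276), a middle one at (270,213) and a small one at (289,277). The pad is at (300,147). I'll measure all of them and confirm in a crop.

```bash
cat >> h.py <<'E'
def rectw(name,im,roi,z,lo=150,inv=False):
    x0,y0,x1,y1=roi;g=cv2.cvtColor(im,cv2.COLOR_BGR2GRAY)[y0:y1,x0:x1]
    s=cv2.resize(g,None,fx=4,fy=4,interpolation=cv2.INTER_CUBIC)
    m=((s<lo) if inv else (s>lo)).astype(np.uint8)
    c=max(cv2.findContours(m,0,2)[0],key=cv2.contourArea)[:,0]
    w=np.array([ray(name,((u+.5)/4+x0-.5,(v+.5)/4+y0-.5),z)[:2] for u,v in c],np.float32)
    r=cv2.minAreaRect(w*1000);return r,cv2.boxPoints(r)
E
python3 - <<'E'
from h import *
im=cv2.imread("pics/top0.png")
for n,roi,z,lo,inv in (("big",(150,230,240,320),.014,150,0),("mid",(240,186,303,243),.014,150,0),("small",(266,252,312,302),.014,150,0),("pad",(242,95,360,198),.017,50,1)):
    r,b=rectw("top",im,roi,z,lo,inv);print(n,np.round(r[0],1),np.round(r[1],1),round(r[2],1),np.round(b).tolist())
for n,z in(("mid",.014),):
    pass
cv2.imwrite("pics/crop.png",cv2.resize(im[90:310,150:390],None,fx=2.7,fy=2.7,interpolation=cv2.INTER_CUBIC))
E
```

```text
big [404.6 -63. ] [121.2  93.4] 33.9 [[328.0, -58.0], [380.0, -136.0], [481.0, -68.0], [429.0, 10.0]]
mid [ 530.5 -218.6] [87.3 66.9] 79.9 [[490.0, -256.0], [556.0, -267.0], [571.0, -182.0], [505.0, -170.0]]
small [ 400.1 -255. ] [49.5 64.1] 75.6 [[363.0, -271.0], [425.0, -287.0], [437.0, -239.0], [375.0, -223.0]]
pad [ 667.8 -279.2] [167.4 129.3] 69.8 [[578.0, -335.0], [700.0, -380.0], [757.0, -223.0], [636.0, -178.0]]
```

View pics/crop.png

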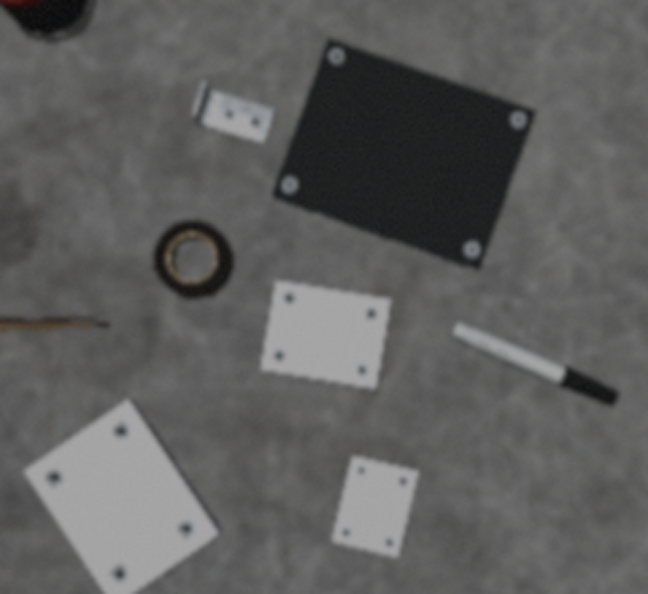

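The middle plate, at (325,335) in the crop, measures 87 x 67 mm with four holes. It fits the 90 x 70 cover; the others measure 121 x 93 and 64 x 50. The pad's front middle is near (607,-256) mm, with its x axis at -20.2°. The cover's x axis is at -10°. Moving over now.

Call:
{"name": "arm_command", "arguments": {
  "plan": [
    {"dp": [-41,-18,0],"spin": -0.02},
    {"dp": [-41,-18,0],"spin": -0.02},
    {"dp": [-41,-18,0],"spin": -0.02},
    {"dp": [-41,-18,0],"spin": -0.02},
    {"dp": [-41,-18,0],"spin": 0}
  ],
  "grip": 0
}}

```text
clock: 1.1
position: [0.3431, 0.4695, 0.405]
ee_rot: [0.09, 0.996, 0.0, 0.0]
ft_force: [0.7, 0.7, -0.5]
grip_width: 0.498
grasp_force: 0.0
```

Call:
{"name": "arm_command", "arguments": {
  "plan": [
    {"dp": [-41,-18,0]},
    {"dp": [-41,-18,0]},
    {"dp": [-41,-18,0]},
    {"dp": [-41,-18,0]},
    {"dp": [-8,-46,0]}
  ]
}}

```text
invalid input at $.plan[0]: expected keys dp, spin
```

Call:
{"name": "arm_command", "arguments": {
  "plan": [
    {"dp": [-8,-46,0]},
    {"dp": [-8,-46,0]},
    {"dp": [-8,-46,0]},
    {"dp": [-8,-46,0]},
    {"dp": [-8,-46,0]}
  ]
}}

```text
invalid input at $.plan[0]: expected keys dp, spin
```

Call:
{"name": "arm_command", "arguments": {
  "plan": [
    {"dp": [-16,-43,0],"spin": 0},
    {"dp": [-16,-43,0],"spin": 0},
    {"dp": [-16,-43,0],"spin": 0},
    {"dp": [-16,-43,0],"spin": 0},
    {"dp": [-16,-43,0],"spin": 0}
  ]
}}

```text
clock: 1.6
position: [0.3817, 0.243, 0.4049]
ee_rot: [0.091, 0.996, 0.0, 0.0]
ft_force: [0.5, 0.6, 0.5]
grip_width: 0.496
grasp_force: 0.0
```

Call:
{"name": "arm_command", "arguments": {
  "plan": [
    {"dp": [-16,-43,0],"spin": 0},
    {"dp": [-16,-43,0],"spin": 0},
    {"dp": [-16,-43,0],"spin": 0},
    {"dp": [-16,-43,0],"spin": 0},
    {"dp": [-16,-43,10],"spin": 0}
  ]
}}

```text
clock: 2.1
position: [0.4217, 0.017, 0.3958]
ee_rot: [0.091, 0.996, 0.001, 0.001]
ft_force: [1.2, -0.8, -0.3]
grip_width: 0.506
grasp_force: 0.0
```

Call:
{"name": "arm_command", "arguments": {
  "plan": [
    {"dp": [-16,-43,20],"spin": 0},
    {"dp": [-16,-43,20],"spin": 0},
    {"dp": [-16,-43,20],"spin": 0},
    {"dp": [-16,-43,20],"spin": 0},
    {"dp": [-16,-40,20],"spin": 0}
  ]
}}

```text
clock: 2.6
position: [0.4618, -0.2058, 0.2946]
ee_rot: [0.091, 0.996, -0.0, 0.001]
ft_force: [1.4, 0.0, 0.2]
grip_width: 0.503
grasp_force: 0.0
```

Call:
{"name": "arm_command", "arguments": {
  "plan": [
    {"dp": [0,0,20],"spin": 0},
    {"dp": [0,0,10],"spin": 0},
    {"dp": [0,0,0],"spin": 0}
  ]
}}

```text
clock: 2.9
position: [0.4615, -0.2029, 0.2637]
ee_rot: [0.09, 0.996, 0.0, -0.001]
ft_force: [-0.2, 1.5, 0.4]
grip_width: 0.499
grasp_force: 0.0
```

```bash
python3 - <<'E'
from h import *
o=manip.get_obs();print(o["clock"],o["position"],o["ee_rot"],o["joint_pos"],o["grip_width"])
im=viewer.camera("wrist");cv2.imwrite("pics/w1.png",im)
print([(np.round(r["position"],3),round(r["score"],2)) for r in finder.find_in("wrist","cover")])
print([(np.round(r["position"],3),round(r["score"],2)) for r in finder.find_in("wrist","cover_near_edge")])
E
```

```text
2.9 [ 0.46147555 -0.20291788  0.26371522] [ 9.04217118e-02  9.95902786e-01  2.05241225e-04 -1.22995913e-03] [-0.35871296  0.24430645  0.76758929  1.97148764 -0.19999327  1.00427165
  1.89231499] 0.49911220957268837
[(array([ 0.535, -0.214,  0.018]), 0.8), (array([ 0.398, -0.073,  0.019]), 0.65), (array([ 0.398, -0.253,  0.01 ]), 0.59)]
[(array([ 0.527, -0.22 ,  0.015]), 0.89), (array([ 0.406, -0.073,  0.02 ]), 0.8), (array([ 0.394, -0.254,  0.012]), 0.62)]
```

View pics/w1.png

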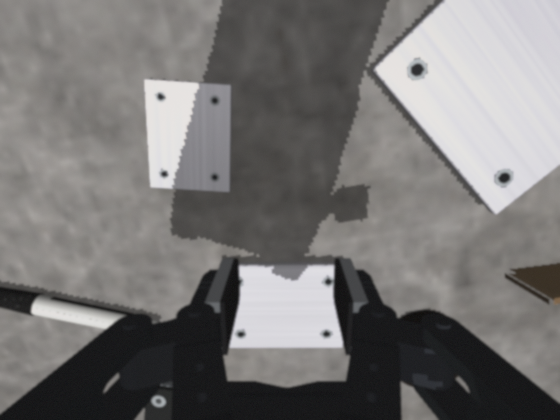

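The wrist view shows the cover between and ahead of the fingers. Its near edge runs from about (238,263) to (335,263), centred and square to the fingers, and the small plate at (188,135) is clear behind.

```bash
python3 - <<'E'
from h import *
for uv in((238,264),(335,264),(228,347),(343,347)): print(np.round(ray("wrist",uv,.014)*1000,1))
E
```

```text
[ 492.5 -242.3   14. ]
[ 505.  -174.9   14. ]
[ 560.3 -265.6   14. ]
[ 576.4 -178.6   14. ]
```

Call:
{"name": "arm_command", "arguments": {
  "plan": [
    {"dp": [0,0,30],"spin": 0},
    {"dp": [0,0,30],"spin": 0},
    {"dp": [0,0,10],"spin": 0},
    {"dp": [0,0,5],"spin": 0},
    {"dp": [0,0,0],"spin": 0}
  ]
}}

```text
clock: 3.55
position: [0.4622, -0.2037, 0.1905]
ee_rot: [0.091, 0.996, 0.0, 0.0]
ft_force: [-0.1, 1.0, 0.4]
grip_width: 0.499
grasp_force: 0.0
```

Call:
{"name": "arm_command", "arguments": {
  "plan": [
    {"dp": [0,0,5],"spin": 0},
    {"dp": [0,0,5],"spin": 0},
    {"dp": [0,0,3],"spin": 0},
    {"dp": [0,0,0],"spin": 0}
  ]
}}

```text
clock: 3.95
position: [0.4617, -0.2037, 0.1765]
ee_rot: [0.091, 0.996, 0.0, -0.0]
ft_force: [-0.7, 0.0, -0.6]
grip_width: 0.502
grasp_force: 0.0
```

Call:
{"name": "arm_command", "arguments": {
  "plan": [
    {"dp": [0,0,2],"spin": 0},
    {"dp": [0,0,0],"spin": 0}
  ]
}}

```text
clock: 4.15
position: [0.4618, -0.2037, 0.1746]
ee_rot: [0.091, 0.996, 0.0, -0.0]
ft_force: [0.8, 0.6, -0.2]
grip_width: 0.5
grasp_force: 0.0
```

Call:
{"name": "arm_command", "arguments": {
  "plan": [
    {"dp": [0,0,2],"spin": 0},
    {"dp": [0,0,0],"spin": 0}
  ]
}}

```text
clock: 4.35
position: [0.4617, -0.2037, 0.1726]
ee_rot: [0.091, 0.996, 0.0, -0.0]
ft_force: [-0.7, -0.1, 0.4]
grip_width: 0.498
grasp_force: 0.0
```

Call:
{"name": "arm_command", "arguments": {
  "plan": [
    {"dp": [0,0,2],"spin": 0},
    {"dp": [0,0,0],"spin": 0}
  ]
}}

```text
clock: 4.55
position: [0.4619, -0.204, 0.1716]
ee_rot: [0.091, 0.996, 0.0, 0.0]
ft_force: [-6.0, 2.8, 18.3]
grip_width: 0.5
grasp_force: 8.9
```

Call:
{"name": "arm_command", "arguments": {
  "plan": [
    {"dp": [0,0,-3],"spin": 0},
    {"dp": [-8,0,0],"spin": 0},
    {"dp": [-8,0,0],"spin": 0},
    {"dp": [-5,0,0],"spin": 0},
    {"dp": [-4,0,0],"spin": 0}
  ]
}}

```text
clock: 5.05
position: [0.4869, -0.2083, 0.1735]
ee_rot: [0.091, 0.996, -0.0, -0.0]
ft_force: [-0.9, 1.0, 1.0]
grip_width: 0.499
grasp_force: 0.6
```

Call:
{"name": "arm_command", "arguments": {
  "plan": [
    {"dp": [-5,0,0],"spin": 0.02},
    {"dp": [-5,0,0],"spin": 0.02},
    {"dp": [-5,0,0],"spin": 0.02},
    {"dp": [-5,0,0],"spin": 0.02},
    {"dp": [-4,0,0],"spin": 0.02}
  ]
}}

```text
clock: 5.55
position: [0.5103, -0.2135, 0.1737]
ee_rot: [0.141, 0.99, 0.0, 0.0]
ft_force: [0.4, 0.5, 0.4]
grip_width: 0.504
grasp_force: 0.3
```

Call:
{"name": "arm_command", "arguments": {
  "plan": [
    {"dp": [-4,0,0],"spin": 0.02},
    {"dp": [-4,0,0],"spin": 0.02},
    {"dp": [-4,0,0],"spin": 0.02},
    {"dp": [-4,0,0],"spin": 0.015},
    {"dp": [0,0,0],"spin": 0}
  ]
}}

```text
clock: 6.05
position: [0.5255, -0.2185, 0.1738]
ee_rot: [0.178, 0.984, -0.0, 0.0]
ft_force: [-1.0, -0.3, -0.1]
grip_width: 0.499
grasp_force: 0.0
```

```bash
python3 - <<'E'
from h import *
o=manip.get_obs();print(o["clock"],o["position"],o["ee_rot"],o["ft_force"])
a=viewer.camera("side");
im=viewer.camera("top")
A=cv2.resize(a[170:270,180:380],(700,350),interpolation=cv2.INTER_CUBIC);B=im[100:250,200:360];B=cv2.resize(B,(267,250))
cv2.imwrite("pics/s1.png",np.vstack([A,np.pad(B,((0,0),(0,433),(0,0)))]))
E
```

```text
6.05 [ 0.52553632 -0.21854871  0.17381142] [ 1.77735094e-01  9.84078329e-01 -1.24374276e-04  2.49972457e-04] [-0.97277736 -0.34585107 -0.11939556]
```

View pics/s1.png

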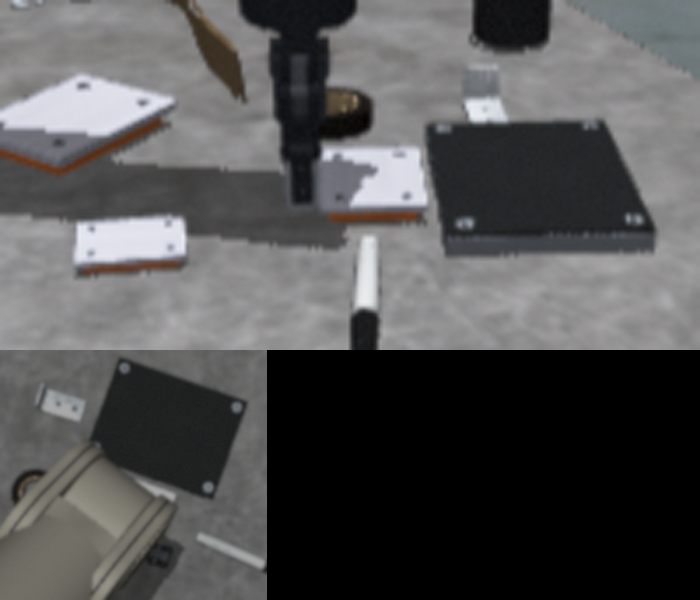

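The side crop shows the cover at (370,185), square in front of the pad with a gap of a few mm, and the fingers behind it at (300,190). I'll close the gap with the force watched.

Call:
{"name": "arm_command", "arguments": {
  "plan": [
    {"dp": [-2,0,0],"spin": 0},
    {"dp": [-2,0,0],"spin": 0},
    {"dp": [0,0,0],"spin": 0}
  ]
}}

```text
clock: 6.45
position: [0.529, -0.2199, 0.1738]
ee_rot: [0.177, 0.984, 0.0, 0.0]
ft_force: [1.0, -0.1, 0.0]
grip_width: 0.5
grasp_force: 0.0
```

Call:
{"name": "arm_command", "arguments": {
  "plan": [
    {"dp": [-2,0,0],"spin": 0},
    {"dp": [0,0,0],"spin": 0}
  ]
}}

```text
clock: 6.65
position: [0.5309, -0.2206, 0.1738]
ee_rot: [0.177, 0.984, 0.0, 0.0]
ft_force: [0.9, 0.1, 0.1]
grip_width: 0.501
grasp_force: 0.0
```

Call:
{"name": "arm_command", "arguments": {
  "plan": [
    {"dp": [-1,0,0],"spin": 0},
    {"dp": [0,0,0],"spin": 0}
  ]
}}

```text
clock: 6.85
position: [0.5317, -0.2209, 0.1738]
ee_rot: [0.177, 0.984, 0.0, 0.0]
ft_force: [-0.1, 0.5, 0.9]
grip_width: 0.503
grasp_force: 0.1
```

Call:
{"name": "arm_command", "arguments": {
  "plan": [
    {"dp": [-1,0,0],"spin": 0},
    {"dp": [0,0,0],"spin": 0}
  ]
}}

```text
clock: 7.05
position: [0.5326, -0.2212, 0.1737]
ee_rot: [0.177, 0.984, 0.0, 0.0]
ft_force: [-0.6, -0.4, -0.4]
grip_width: 0.501
grasp_force: 0.1
```

Call:
{"name": "arm_command", "arguments": {
  "plan": [
    {"dp": [-1,0,0],"spin": 0},
    {"dp": [0,0,0],"spin": 0}
  ]
}}

```text
clock: 7.25
position: [0.5334, -0.2216, 0.1737]
ee_rot: [0.177, 0.984, 0.0, -0.0]
ft_force: [-1.1, -0.2, 0.7]
grip_width: 0.503
grasp_force: 0.7
```

Call:
{"name": "arm_command", "arguments": {
  "plan": [
    {"dp": [-1,0,0],"spin": 0},
    {"dp": [0,0,0],"spin": 0}
  ]
}}

```text
clock: 7.45
position: [0.5338, -0.2218, 0.1735]
ee_rot: [0.177, 0.984, 0.0, -0.001]
ft_force: [-5.2, 2.3, 3.7]
grip_width: 0.5
grasp_force: 3.0
```

Call:
{"name": "arm_command", "arguments": {
  "plan": [
    {"dp": [-1,0,0],"spin": 0},
    {"dp": [0,0,0],"spin": 0}
  ]
}}

```text
clock: 7.65
position: [0.5341, -0.222, 0.1733]
ee_rot: [0.178, 0.984, 0.001, -0.002]
ft_force: [-9.5, 3.4, 7.4]
grip_width: 0.499
grasp_force: 5.1
```

```bash
python3 - <<'E'
from h import *
a=viewer.camera("side")
A=cv2.resize(a[180:260,230:370],(770,440),interpolation=cv2.INTER_CUBIC)
cv2.imwrite("pics/s2.png",A)
E
```

```text
(no output)
```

View pics/s2.png

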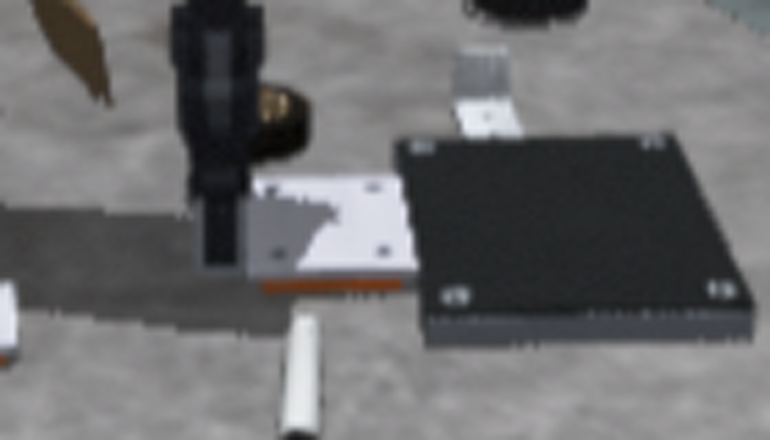

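The plate is flush: its far edge at (410,225) is in line with the pad's front edge, under about 10 N. Next I raise the near edge while pushing.

Call:
{"name": "arm_command", "arguments": {
  "plan": [
    {"dp": [-1,0,-1],"spin": 0},
    {"dp": [0,0,-1],"spin": 0},
    {"dp": [0,0,-1],"spin": 0}
  ]
}}

```text
clock: 8.0
position: [0.5345, -0.2221, 0.1754]
ee_rot: [0.177, 0.984, 0.001, -0.003]
ft_force: [-8.1, 2.7, -0.4]
grip_width: 0.499
grasp_force: 4.7
```

Call:
{"name": "arm_command", "arguments": {
  "plan": [
    {"dp": [0,0,-1],"spin": 0},
    {"dp": [0,0,-1],"spin": 0}
  ]
}}

```text
clock: 8.2
position: [0.5345, -0.2221, 0.1774]
ee_rot: [0.178, 0.984, 0.001, -0.003]
ft_force: [-9.5, 2.8, -0.5]
grip_width: 0.502
grasp_force: 4.7
```

Call:
{"name": "arm_command", "arguments": {
  "plan": [
    {"dp": [-1,0,0],"spin": 0},
    {"dp": [0,0,-1],"spin": 0},
    {"dp": [0,0,-1],"spin": 0}
  ]
}}

```text
clock: 8.5
position: [0.5349, -0.2222, 0.179]
ee_rot: [0.178, 0.984, 0.001, -0.004]
ft_force: [-12.0, 3.5, -1.1]
grip_width: 0.502
grasp_force: 6.0
```

```bash
python3 - <<'E'
from h import *
a=viewer.camera("side")
A=cv2.resize(a[180:260,230:370],(770,440),interpolation=cv2.INTER_CUBIC)
cv2.imwrite("pics/s3.png",A)
E
```

```text
(no output)
```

View pics/s3.png

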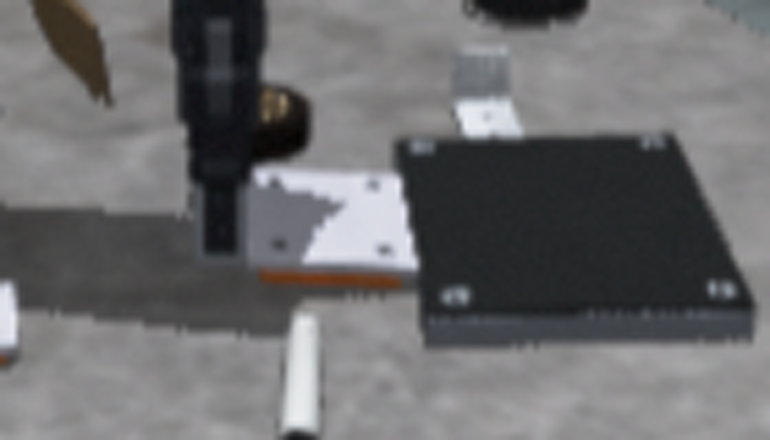

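The near edge has risen a few mm: the gasket's left end went from y=285 to 275. The fingertips are still under the rim, so I continue along the arc.

Call:
{"name": "arm_command", "arguments": {
  "plan": [
    {"dp": [-0.3,0,-1.5],"spin": 0},
    {"dp": [0,0,-1.5],"spin": 0},
    {"dp": [0,0,-1.5],"spin": 0}
  ]
}}

```text
clock: 8.85
position: [0.5351, -0.2223, 0.1835]
ee_rot: [0.178, 0.984, 0.001, -0.004]
ft_force: [-11.5, 4.8, 0.2]
grip_width: 0.499
grasp_force: 6.2
```

Call:
{"name": "arm_command", "arguments": {
  "plan": [
    {"dp": [-0.2,0,-1.5],"spin": 0},
    {"dp": [-0.2,0,-1.5],"spin": 0},
    {"dp": [-0.2,0,-1.5],"spin": 0}
  ]
}}

```text
clock: 9.15
position: [0.5357, -0.2226, 0.1881]
ee_rot: [0.178, 0.984, 0.001, -0.004]
ft_force: [-12.6, 4.2, -0.6]
grip_width: 0.502
grasp_force: 6.6
```

Call:
{"name": "arm_command", "arguments": {
  "plan": [
    {"dp": [-0.5,0,-1.7],"spin": 0},
    {"dp": [-0.5,0,-1.7],"spin": 0},
    {"dp": [-0.5,0,-1.7],"spin": 0}
  ]
}}

```text
clock: 9.45
position: [0.5368, -0.223, 0.1931]
ee_rot: [0.178, 0.984, 0.001, -0.005]
ft_force: [-15.3, 6.4, 1.8]
grip_width: 0.505
grasp_force: 8.0
```

Call:
{"name": "arm_command", "arguments": {
  "plan": [
    {"dp": [-0.7,0,-1.6],"spin": 0},
    {"dp": [-0.7,0,-1.6],"spin": 0},
    {"dp": [-0.7,0,-1.6],"spin": 0}
  ]
}}

```text
clock: 9.75
position: [0.5382, -0.2236, 0.1977]
ee_rot: [0.178, 0.984, 0.001, -0.005]
ft_force: [-17.8, 8.1, 4.5]
grip_width: 0.507
grasp_force: 9.9
```

```bash
python3 - <<'E'
from h import *
a=viewer.camera("side")
A=cv2.resize(a[160:260,230:370],(770,550),interpolation=cv2.INTER_CUBIC)
cv2.imwrite("pics/s4.png",A)
E
```

```text
(no output)
```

View pics/s4.png

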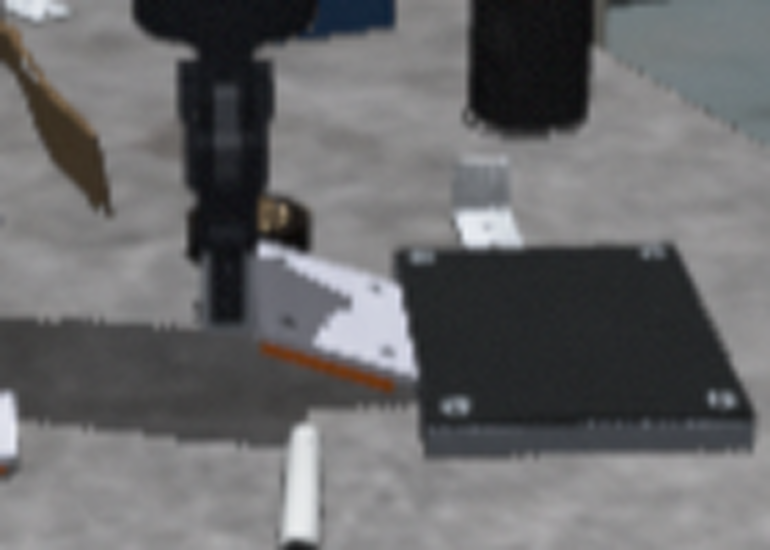

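The plate is now tilted about 20–25° against the step, with the fingers at (230,300) still holding the rim. I'll keep following the arc.

Call:
{"name": "arm_command", "arguments": {
  "plan": [
    {"dp": [-0.6,0,-1.8],"spin": 0},
    {"dp": [-0.7,0,-1.8],"spin": 0},
    {"dp": [-0.7,0,-1.7],"spin": 0},
    {"dp": [-0.8,0,-1.6],"spin": 0}
  ]
}}

```text
clock: 10.2
position: [0.5407, -0.2246, 0.2047]
ee_rot: [0.178, 0.984, 0.002, -0.006]
ft_force: [-20.5, 8.8, 7.2]
grip_width: 0.504
grasp_force: 11.1
```

Call:
{"name": "arm_command", "arguments": {
  "plan": [
    {"dp": [-0.9,0,-1.6],"spin": 0},
    {"dp": [-0.9,0,-1.5],"spin": 0},
    {"dp": [-1,0,-1.5],"spin": 0}
  ]
}}

```text
clock: 10.5
position: [0.543, -0.2255, 0.2093]
ee_rot: [0.178, 0.984, 0.002, -0.006]
ft_force: [-23.6, 10.5, 11.5]
grip_width: 0.503
grasp_force: 13.0
```

Call:
{"name": "arm_command", "arguments": {
  "plan": [
    {"dp": [0,0,-1.5],"spin": 0},
    {"dp": [-0.5,0,-1.5],"spin": 0}
  ]
}}

```text
clock: 10.7
position: [0.5442, -0.2259, 0.2128]
ee_rot: [0.178, 0.984, 0.001, -0.005]
ft_force: [-19.0, 7.1, 10.7]
grip_width: 0.5
grasp_force: 10.2
```

Call:
{"name": "arm_command", "arguments": {
  "plan": [
    {"dp": [-0.6,0,-1.5],"spin": 0},
    {"dp": [-0.8,0,-1.5],"spin": 0}
  ]
}}

```text
clock: 10.9
position: [0.5459, -0.2265, 0.2161]
ee_rot: [0.178, 0.984, 0.001, -0.004]
ft_force: [-17.4, 7.6, 11.8]
grip_width: 0.499
grasp_force: 9.6
```

Call:
{"name": "arm_command", "arguments": {
  "plan": [
    {"dp": [-1,0,-1.4],"spin": 0},
    {"dp": [-1.1,0,-1.3],"spin": 0}
  ]
}}

```text
clock: 11.1
position: [0.5487, -0.2276, 0.2193]
ee_rot: [0.178, 0.984, 0.001, -0.003]
ft_force: [-0.5, -0.1, -0.8]
grip_width: 0.504
grasp_force: 0.0
```

Call:
{"name": "arm_command", "arguments": {
  "plan": [
    {"dp": [-1.2,0,-1.2],"spin": 0},
    {"dp": [-1.2,0,-1.2],"spin": 0}
  ]
}}

```text
clock: 11.3
position: [0.5522, -0.2287, 0.2223]
ee_rot: [0.178, 0.984, 0.0, -0.001]
ft_force: [-4.9, 2.0, 4.6]
grip_width: 0.497
grasp_force: 3.3
```

```bash
python3 - <<'E'
from h import *
a=viewer.camera("side")
A=cv2.resize(a[160:260,230:370],(770,550),interpolation=cv2.INTER_CUBIC)
cv2.imwrite("pics/s5.png",A)
E
```

```text
(no output)
```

View pics/s5.png

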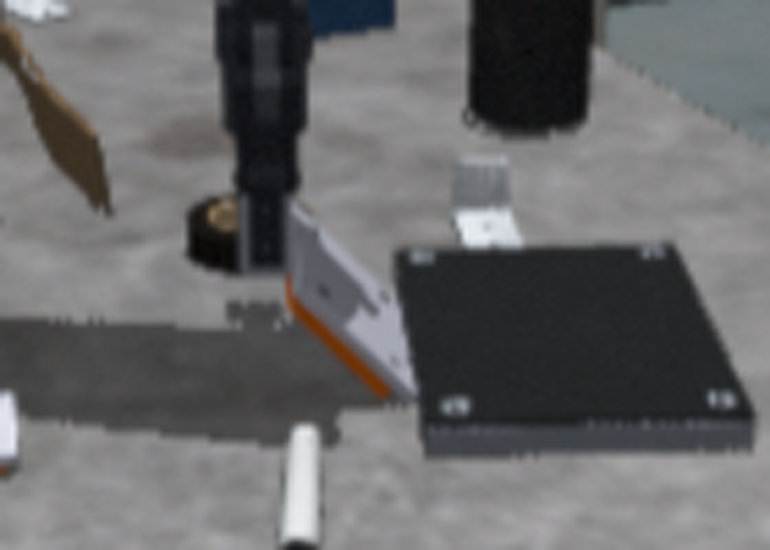

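The plate is at about 50°, its rim at (290,205)–(288,280), still against the fingers. From the geometry the tips are only 3–4 mm below the rim, so I'll push forward more than up.

Call:
{"name": "arm_command", "arguments": {
  "plan": [
    {"dp": [-1.2,0,-0.5],"spin": 0},
    {"dp": [-1.2,0,-0.5],"spin": 0}
  ]
}}

```text
clock: 11.55
position: [0.5542, -0.2295, 0.2234]
ee_rot: [0.178, 0.984, 0.0, -0.001]
ft_force: [-8.8, 3.6, 11.3]
grip_width: 0.501
grasp_force: 7.4
```

Call:
{"name": "arm_command", "arguments": {
  "plan": [
    {"dp": [-1.2,0,-0.6],"spin": 0},
    {"dp": [-1.2,0,-0.6],"spin": 0}
  ]
}}

```text
clock: 11.75
position: [0.5564, -0.2304, 0.2249]
ee_rot: [0.178, 0.984, 0.001, -0.001]
ft_force: [-10.0, 4.5, 13.5]
grip_width: 0.501
grasp_force: 8.6
```

Call:
{"name": "arm_command", "arguments": {
  "plan": [
    {"dp": [-1.2,0,-0.6],"spin": 0},
    {"dp": [-1.2,0,-0.6],"spin": 0}
  ]
}}

```text
clock: 11.95
position: [0.5585, -0.2313, 0.2262]
ee_rot: [0.178, 0.984, 0.001, -0.001]
ft_force: [-12.7, 5.0, 16.5]
grip_width: 0.499
grasp_force: 10.6
```

```bash
cat > fit.py <<'E'
from h import *
from scipy.optimize import least_squares
import sys
a=viewer.camera("side");cv2.imwrite("pics/now.png",a);o=manip.get_obs()
hsv=cv2.cvtColor(a,cv2.COLOR_BGR2HSV)
m=((hsv[...,0]<18)&(hsv[...,1]>150)&(hsv[...,2]>80)).astype(np.uint8)
m[:, :272]=0; m[:,350:]=0; m[:190]=0; m[255:]=0
ys,xs=np.nonzero(m);print("orange px",len(xs),xs.min(),xs.max(),ys.min(),ys.max())
ex=np.array([.9385,-.3453,0]);ey=np.array([.3453,.9385,0]);ez=np.array([0,0,1.]);O=np.array([.607,-.2565,0])
tip=o["position"]-[0,0,.172]+.011*ex; q=(tip-O)@np.c_[ex,ey,ez]*1000;print("tip front in pad frame mm",np.round(q,1))
def pt(c,th,l):  # c: pad-frame (x,z) of gasket far corner(29,0), l=(x,y,z) plate local mm
    u=np.array([l[0]-29,l[2]]);x=c[0]+u[0]*np.cos(th)+u[1]*np.sin(th);z=c[1]-u[0]*np.sin(th)+u[1]*np.cos(th)
    return O+(x*ex+l[1]*ey+z*ez)/1000
E
cat > f2.py <<'E'
from fit import *
# side orange strip: mask vs model (gasket side quad at y=-39+yc)
def model(th,dx,dz,yc=7.5):
    th=np.radians(th);g=np.array([6*np.cos(th)+14*np.sin(th)]);c=(-g[0]+dx,dz+max(0,6*np.sin(th)-8*np.cos(th)))
    Q=[proj("side",pt(c,th,l)) for l in((-29,yc-39,0),(29,yc-39,0),(29,yc-39,8),(-29,yc-39,8))]
    B=[proj("side",pt(c,th,l)) for l in((-29,yc-39,0),(29,yc-39,0),(29,yc+39,0),(-29,yc+39,0))]
    k=np.zeros((420*4,560*4),np.uint8)
    cv2.fillPoly(k,[np.int32(np.array(Q)*4)],1);N=(pt(c,th,(-35,0,8))-O)@np.c_[ex,ey,ez]*1000
    return cv2.resize(k*255,(560,420),interpolation=cv2.INTER_AREA)/255.,N
best=[]
for th in range(30,92,2):
  for dx in(-4,-2,0,2):
    for dz in(0,3,6,9):
      for yc in(4,8):
        k,N=model(th,dx,dz,yc);best.append((np.minimum(k,m).sum()/np.maximum(k,m).sum(),th,dx,dz,yc,np.round(N,1)))
best.sort(key=lambda b:-b[0])
for b in best[:6]:print(b)
E
python3 f2.py
```

```text
orange px 58 285 300 209 231
tip front in pad frame mm [-43.    7.   54.4]Traceback (most recent call last):
  File "f2.py", line 15, in <module>
    k,N=model(th,dx,dz,yc);best.append((np.minimum(k,m).sum()/np.maximum(k,m).sum(),th,dx,dz,yc,np.round(N,1)))
        ~~~~~^^^^^^^^^^^^^
  File "f2.py", line 5, in model
    Q=[proj("side",pt(c,th,l)) for l in((-29,yc-39,0),(29,yc-39,0),(29,yc-39,8),(-29,yc-39,8))]
       ~~~~^^^^^^^^^^^^^^^^^^^
  File "h.py", line 16, in proj
    p,R,t=cam(name);f,cx,cy=K(p);x=R@np.array(X)+t;return x[:2]/x[2]*f+[cx,cy]
          ~~~^^^^^^
  File "h.py", line 7, in cam
    p=viewer.camera_params(name)
ValueError: time passes only in moves, steps and waits
```

```bash
sed -i 's/^def cam(name):/import functools\n@functools.lru_cache\ndef cam(name):/' h.py; python3 f2.py
```

```text
orange px 59 285 300 209 231
tip front in pad frame mm [-43.1   7.   54.3]
(np.float64(0.5917744638789806), 52, 0, 0, 4, array([-47.8,  -0. ,  55.4]))
(np.float64(0.5789564840874649), 54, -2, 0, 8, array([-48. ,   0. ,  56.6]))
(np.float64(0.5668975126009097), 54, -2, 0, 4, array([-48. ,   0. ,  56.6]))
(np.float64(0.566009420984618), 56, -2, 0, 4, array([-46.1,  -0. ,  58. ]))
(np.float64(0.5658956878163035), 58, -4, 0, 4, array([-46.2,   0. ,  59.4]))
(np.float64(0.564982254520872), 52, -2, 0, 8, array([-49.8,   0. ,  55.4]))
```

Call:
{"name": "arm_command", "arguments": {
  "plan": [
    {"dp": [0.7,0,0],"spin": 0}
  ]
}}

```text
clock: 12.15
position: [0.5581, -0.2311, 0.2262]
ee_rot: [0.178, 0.984, 0.001, -0.001]
ft_force: [-9.1, 3.2, 10.0]
grip_width: 0.499
grasp_force: 6.9
```

Call:
{"name": "arm_command", "arguments": {
  "plan": [
    {"dp": [0,0,-0.5],"spin": 0}
  ]
}}

```text
clock: 12.25
position: [0.5581, -0.2311, 0.2265]
ee_rot: [0.178, 0.984, 0.0, -0.001]
ft_force: [-6.7, 3.5, 7.7]
grip_width: 0.499
grasp_force: 5.0
```

Call:
{"name": "arm_command", "arguments": {
  "plan": [
    {"dp": [-1.3,0,-0.9],"spin": 0},
    {"dp": [-1.3,0,-0.9],"spin": 0}
  ]
}}

```text
clock: 12.45
position: [0.5607, -0.232, 0.2284]
ee_rot: [0.178, 0.984, 0.0, -0.001]
ft_force: [-7.0, 3.0, 9.5]
grip_width: 0.498
grasp_force: 6.1
```

```bash
python3 f2.py
```

```text
orange px 59 286 300 208 231
tip front in pad frame mm [-40.6   7.   56.6]
(np.float64(0.5996536046763369), 58, -2, 0, 4, array([-44.2,  -0. ,  59.4]))
(np.float64(0.5887940048797491), 54, 0, 0, 4, array([-46. ,  -0. ,  56.6]))
(np.float64(0.5806820588858292), 60, -4, 0, 4, array([-44.2,  -0. ,  60.6]))
(np.float64(0.579706488373071), 56, -2, 0, 4, array([-46.1,  -0. ,  58. ]))
(np.float64(0.5754004864547514), 56, 0, 0, 4, array([-44.1,   0. ,  58. ]))
(np.float64(0.5745242685891524), 56, -2, 0, 8, array([-46.1,  -0. ,  58. ]))
```

Call:
{"name": "arm_command", "arguments": {
  "plan": [
    {"dp": [-1.3,0,-0.9],"spin": 0},
    {"dp": [-1.3,0,-0.9],"spin": 0},
    {"dp": [-1.3,0,-0.8],"spin": 0}
  ]
}}

```text
clock: 12.8
position: [0.5647, -0.2334, 0.2312]
ee_rot: [0.178, 0.984, 0.0, -0.0]
ft_force: [-4.9, 1.2, 7.8]
grip_width: 0.503
grasp_force: 4.9
```

Call:
{"name": "arm_command", "arguments": {
  "plan": [
    {"dp": [-1.3,0,-0.8],"spin": 0},
    {"dp": [-1.3,0,-0.8],"spin": 0},
    {"dp": [-1.3,0,-0.7],"spin": 0}
  ]
}}

```text
clock: 13.1
position: [0.5686, -0.2348, 0.2334]
ee_rot: [0.178, 0.984, 0.0, 0.0]
ft_force: [-4.9, 0.3, 6.6]
grip_width: 0.501
grasp_force: 3.4
```

```bash
python3 f2.py
```

```text
orange px 67 289 300 206 230
tip front in pad frame mm [-32.3   7.1  61.6]
(np.float64(0.6266382699868939), 66, -2, 3, 4, array([-36. ,   0. ,  66.9]))
(np.float64(0.6253697146427829), 66, -2, 0, 4, array([-36. ,   0. ,  63.9]))
(np.float64(0.6239677909699685), 66, -2, 0, 8, array([-36. ,   0. ,  63.9]))
(np.float64(0.6170703575547868), 64, -2, 3, 4, array([-38.1,  -0. ,  65.9]))
(np.float64(0.6139410187667561), 70, -4, 0, 8, array([-33.6,  -0. ,  65.8]))
(np.float64(0.6128233239939904), 68, -2, 0, 8, array([-33.8,  -0. ,  64.9]))
```

Call:
{"name": "arm_command", "arguments": {
  "plan": [
    {"dp": [-1.4,0,-0.6],"spin": 0},
    {"dp": [-1.4,0,-0.5],"spin": 0},
    {"dp": [-1.4,0,-0.5],"spin": 0}
  ]
}}

```text
clock: 13.45
position: [0.5726, -0.2363, 0.2352]
ee_rot: [0.178, 0.984, 0.0, 0.0]
ft_force: [-3.0, 0.6, 6.6]
grip_width: 0.5
grasp_force: 3.9
```

Call:
{"name": "arm_command", "arguments": {
  "plan": [
    {"dp": [-1.4,0,-0.5],"spin": 0},
    {"dp": [-1.4,0,-0.4],"spin": 0},
    {"dp": [-1.4,0,-0.4],"spin": 0}
  ]
}}

```text
clock: 13.75
position: [0.5767, -0.2378, 0.2367]
ee_rot: [0.178, 0.984, 0.0, 0.001]
ft_force: [-2.9, 1.2, 7.9]
grip_width: 0.501
grasp_force: 3.8
```

```bash
python3 f2.py
```

```text
orange px 78 292 301 205 230
tip front in pad frame mm [-23.6   7.1  64.8]
(np.float64(0.6909521515735388), 74, -2, 3, 8, array([-27.1,   0. ,  70.3]))
(np.float64(0.6832711985404935), 74, -2, 3, 4, array([-27.1,   0. ,  70.3]))
(np.float64(0.6811106270051888), 74, -2, 6, 4, array([-27.1,   0. ,  73.3]))
(np.float64(0.672348484848485), 72, 0, 0, 8, array([-27.3,  -0. ,  66.6]))
(np.float64(0.6628642377682071), 76, -2, 0, 8, array([-24.8,   0. ,  67.9]))
(np.float64(0.6618937644341802), 76, -2, 0, 4, array([-24.8,   0. ,  67.9]))
```

Call:
{"name": "arm_command", "arguments": {
  "plan": [
    {"dp": [-1.5,0,-0.4],"spin": 0},
    {"dp": [-1.5,0,-0.4],"spin": 0},
    {"dp": [-1.5,0,-0.4],"spin": 0}
  ]
}}

```text
clock: 14.1
position: [0.5811, -0.2395, 0.2379]
ee_rot: [0.177, 0.984, -0.0, 0.001]
ft_force: [-2.8, 1.0, 8.0]
grip_width: 0.501
grasp_force: 3.1
```

Call:
{"name": "arm_command", "arguments": {
  "plan": [
    {"dp": [-1.5,0,-0.3],"spin": 0},
    {"dp": [-1.5,0,-0.3],"spin": 0},
    {"dp": [-1.5,0,-0.3],"spin": 0}
  ]
}}

```text
clock: 14.4
position: [0.5854, -0.241, 0.2388]
ee_rot: [0.177, 0.984, -0.0, 0.001]
ft_force: [-1.0, 0.2, 4.9]
grip_width: 0.5
grasp_force: 2.5
```

```bash
python3 f2.py
```

```text
orange px 81 296 301 204 229
tip front in pad frame mm [-14.5   7.1  66.8]
(np.float64(0.7393067994698581), 82, 0, 0, 8, array([-15.7,  -0. ,  69.3]))
(np.float64(0.7316320807627594), 84, -2, 3, 4, array([-15.3,  -0. ,  72.6]))
(np.float64(0.7250778194588554), 84, -2, 0, 4, array([-15.3,  -0. ,  69.6]))
(np.float64(0.7220829852408801), 84, -2, 6, 4, array([-15.3,  -0. ,  75.6]))
(np.float64(0.7170777839073214), 82, -2, 6, 4, array([-17.7,   0. ,  75.3]))
(np.float64(0.7168834249120449), 80, 0, 6, 4, array([-18.1,   0. ,  74.9]))
```

Call:
{"name": "arm_command", "arguments": {
  "plan": [
    {"dp": [-1.5,0,-0.2],"spin": 0},
    {"dp": [-1.5,0,-0.1],"spin": 0},
    {"dp": [-1.5,0,-0.1],"spin": 0}
  ]
}}

```text
clock: 14.75
position: [0.5894, -0.2424, 0.2387]
ee_rot: [0.177, 0.984, -0.0, 0.001]
ft_force: [1.1, -1.1, 1.4]
grip_width: 0.503
grasp_force: 0.3
```

Call:
{"name": "arm_command", "arguments": {
  "plan": [
    {"dp": [-1.5,0,0],"spin": 0},
    {"dp": [-1.5,0,0],"spin": 0}
  ]
}}

```text
clock: 14.95
position: [0.5919, -0.2433, 0.238]
ee_rot: [0.177, 0.984, 0.0, -0.0]
ft_force: [0.3, -0.6, -0.3]
grip_width: 0.5
grasp_force: 0.0
```

```bash
sed -i 's/range(30,92,2)/range(60,130,2)/' f2.py; python3 f2.py
```

```text
orange px 111 298 302 204 229
tip front in pad frame mm [-7.6  7.2 66. ]
(np.float64(0.7562098138747886), 86, 0, 6, 4, array([-10.9,  -0. ,  75.8]))
(np.float64(0.7405419999325032), 88, 0, 3, 4, array([-8.4,  0. , 73. ]))
(np.float64(0.7400680661791962), 86, 0, 3, 4, array([-10.9,  -0. ,  72.8]))
(np.float64(0.7392123864018849), 88, 0, 6, 4, array([-8.4,  0. , 76. ]))
(np.float64(0.7386643292991268), 88, 0, 0, 4, array([-8.4,  0. , 70. ]))
(np.float64(0.7306356018802371), 88, 0, 3, 8, array([-8.4,  0. , 73. ]))
```

Call:
{"name": "arm_command", "arguments": {
  "plan": [
    {"dp": [-2,0,0],"spin": 0},
    {"dp": [-2,0,0],"spin": 0},
    {"dp": [-2,0,0],"spin": 0}
  ]
}}

```text
clock: 15.3
position: [0.5976, -0.2454, 0.2382]
ee_rot: [0.177, 0.984, 0.0, -0.0]
ft_force: [0.3, 0.1, -0.4]
grip_width: 0.497
grasp_force: 0.1
```

Call:
{"name": "arm_command", "arguments": {
  "plan": [
    {"dp": [-2,0,0],"spin": 0},
    {"dp": [-2,0,0],"spin": 0},
    {"dp": [-2,0,0],"spin": 0}
  ]
}}

```text
clock: 15.6
position: [0.6032, -0.2476, 0.2382]
ee_rot: [0.177, 0.984, 0.0, -0.0]
ft_force: [-0.1, 0.6, -0.3]
grip_width: 0.504
grasp_force: 0.1
```

```bash
python3 f2.py
```

```text
orange px 171 297 306 204 228
tip front in pad frame mm [ 4.6  7.1 66.2]
(np.float64(0.5148051948051947), 98, -2, 3, 8, array([ 1.8, -0. , 72.3]))
(np.float64(0.5093689473447142), 96, -2, 3, 8, array([-0.7, -0. , 72.6]))
(np.float64(0.507218998785589), 94, -2, 3, 8, array([-3.1, -0. , 72.8]))
(np.float64(0.5066993390584956), 96, -2, 0, 8, array([-0.7, -0. , 69.6]))
(np.float64(0.5059818296302959), 90, 0, 3, 4, array([-6., -0., 73.]))
(np.float64(0.5045744012915957), 90, 0, 6, 4, array([-6., -0., 76.]))
```

Call:
{"name": "arm_command", "arguments": {
  "plan": [
    {"dp": [-2,0,1],"spin": 0},
    {"dp": [-2,0,1],"spin": 0},
    {"dp": [-2,0,1],"spin": 0},
    {"dp": [-2,0,1],"spin": 0}
  ]
}}

```text
clock: 16.05
position: [0.6114, -0.2507, 0.2355]
ee_rot: [0.177, 0.984, -0.0, 0.001]
ft_force: [0.2, -0.4, 8.4]
grip_width: 0.499
grasp_force: 4.3
```

Call:
{"name": "arm_command", "arguments": {
  "plan": [
    {"dp": [-2,0,1],"spin": 0},
    {"dp": [-2,0,1],"spin": 0},
    {"dp": [-2,0,1],"spin": 0},
    {"dp": [-2,0,1],"spin": 0}
  ]
}}

```text
clock: 16.45
position: [0.6191, -0.2535, 0.2316]
ee_rot: [0.177, 0.984, -0.0, 0.002]
ft_force: [1.7, -0.0, 5.2]
grip_width: 0.495
grasp_force: 2.7
```

```bash
python3 f2.py
```

```text
orange px 258 296 313 202 228
tip front in pad frame mm [21.5  7.  59.4]
(np.float64(0.3352731733588654), 98, -4, 3, 4, array([-0.2,  0. , 72.3]))
(np.float64(0.33464425636271194), 98, -2, 3, 8, array([ 1.8, -0. , 72.3]))
(np.float64(0.33359246524144115), 96, -2, 3, 8, array([-0.7, -0. , 72.6]))
(np.float64(0.3319480285662846), 98, -4, 6, 4, array([-0.2,  0. , 75.3]))
(np.float64(0.33043125834972004), 100, -4, 3, 8, array([ 2.2,  0. , 71.9]))
(np.float64(0.3303889038352315), 102, -4, 3, 8, array([ 4.7,  0. , 71.5]))
```

Call:
{"name": "arm_command", "arguments": {
  "plan": [
    {"dp": [-2.5,0,0],"spin": 0},
    {"dp": [-2.5,0,0],"spin": 0},
    {"dp": [-2.5,0,0],"spin": 0},
    {"dp": [-2.5,0,0],"spin": 0}
  ]
}}

```text
clock: 16.9
position: [0.6275, -0.2566, 0.2299]
ee_rot: [0.177, 0.984, 0.0, -0.0]
ft_force: [0.6, 0.4, 0.0]
grip_width: 0.499
grasp_force: 0.0
```

```bash
python3 f2.py|head -2
```

```text
orange px 379 293 319 207 222
tip front in pad frame mm [30.6  7.1 58. ]
```

Call:
{"name": "arm_command", "arguments": {
  "plan": [
    {"dp": [0,0,-5],"spin": 0},
    {"dp": [15,0,-10],"spin": 0},
    {"dp": [25,0,0],"spin": 0},
    {"dp": [25,0,0],"spin": 0},
    {"dp": [15,0,0],"spin": 0}
  ]
}}

```text
clock: 17.45
position: [0.551, -0.2284, 0.2455]
ee_rot: [0.178, 0.984, 0.0, -0.0]
ft_force: [0.5, 0.1, 1.0]
grip_width: 0.502
grasp_force: 0.0
```

```bash
cat > f3.py <<'E'
from fit import *
b=viewer.camera("wrist")
A=cv2.resize(a[170:260,250:370],(720,540)[:2] and (480,360),interpolation=cv2.INTER_CUBIC)
cv2.imwrite("pics/%s.png"%sys.argv[1],np.hstack([A,cv2.resize(b,(320,240))if 0 else np.pad(cv2.resize(b,(320,240)),((0,120),(0,0),(0,0)))]))
# orange gasket top face at z=.031 in each view -> pad-frame bbox
for n,im,s in(("side",a,(slice(170,260),slice(270,380))),("wrist",b,(slice(0,420),slice(0,560)))):
    H=cv2.cvtColor(im,cv2.COLOR_BGR2HSV);mm=np.zeros(im.shape[:2],np.uint8)
    k=((H[...,0]<18)&(H[...,1]>150)&(H[...,2]>60)).astype(np.uint8);mm[s]=k[s]
    cs=cv2.findContours(mm,0,2)[0]
    if not cs: print(n,"none");continue
    c=max(cs,key=cv2.contourArea)[:,0]
    w=np.array([(ray(n,p,.031)-O)@np.c_[ex,ey,ez] for p in c])[:,:2]*1000
    r=cv2.minAreaRect(w.astype(np.float32));print(n,len(c),np.round(r[0],1),np.round(r[1],1),round(r[2],1),"x",w[:,0].min(),w[:,0].max(),"y",w[:,1].min(),w[:,1].max())
E
python3 f3.py f1
```

```text
orange px 371 293 319 206 222
tip front in pad frame mm [-52.5   6.8  73.3]
side 31 [ 2.1 -2.6] [88.4 57. ] 89.3 x -26.77375118391286 31.140586974397422 y -46.62024843199117 41.69875070305311
wrist 87 [5.3 5.5] [78.6 61.8] 89.5 x -25.71658683745523 36.53224560680893 y -33.947978044509746 44.74022703429073
```

The measurements show the orange gasket facing up. It measures 62 x 79 mm at 31 mm height and is square, with its centre only about 5 mm past the pad's front edge. Next I push it on with the tips just above pad height.

Call:
{"name": "arm_command", "arguments": {
  "plan": [
    {"dp": [0,0,20],"spin": 0},
    {"dp": [0,0,20],"spin": 0},
    {"dp": [0,0,10],"spin": 0},
    {"dp": [0,0,4],"spin": 0},
    {"dp": [0,0,0],"spin": 0}
  ]
}}

```text
clock: 18.05
position: [0.5527, -0.2288, 0.1912]
ee_rot: [0.178, 0.984, -0.0, -0.0]
ft_force: [0.1, -0.1, 0.8]
grip_width: 0.502
grasp_force: 0.0
```

Call:
{"name": "arm_command", "arguments": {
  "plan": [
    {"dp": [-6,0,0],"spin": 0},
    {"dp": [-5,0,0],"spin": 0},
    {"dp": [-4,0,0],"spin": 0},
    {"dp": [-3,0,0],"spin": 0},
    {"dp": [-2,0,0],"spin": 0}
  ]
}}

```text
clock: 18.55
position: [0.5714, -0.2357, 0.1913]
ee_rot: [0.177, 0.984, 0.0, -0.0]
ft_force: [-1.0, 1.1, 0.5]
grip_width: 0.498
grasp_force: 0.7
```

Call:
{"name": "arm_command", "arguments": {
  "plan": [
    {"dp": [-3,0,0],"spin": 0},
    {"dp": [-3,0,0],"spin": 0},
    {"dp": [-3,0,0],"spin": 0},
    {"dp": [-3,0,0],"spin": 0},
    {"dp": [0,0,0],"spin": 0}
  ]
}}

```text
clock: 19.05
position: [0.5829, -0.24, 0.1913]
ee_rot: [0.177, 0.984, -0.0, 0.0]
ft_force: [-0.2, 0.8, 1.0]
grip_width: 0.5
grasp_force: 0.0
```

```bash
python3 f3.py f2
```

```text
orange px 376 299 325 206 222
tip front in pad frame mm [-17.5   7.2  19.2]
side 27 [15.9 -3. ] [88.7 56.7] 89.1 x -12.82005622028315 44.87854222100845 y -47.094786592355554 41.5677993603448
wrist 129 [5.2 7.7] [58.3 40.8] 89.6 x -15.270153173218533 25.64672442232419 y -21.442124216017454 36.84433161262183
```

Call:
{"name": "arm_command", "arguments": {
  "plan": [
    {"dp": [-4,0,0],"spin": 0},
    {"dp": [-4,0,0],"spin": 0},
    {"dp": [-4,0,0],"spin": 0},
    {"dp": [-4,0,0],"spin": 0},
    {"dp": [-4,0,0],"spin": 0}
  ]
}}

```text
clock: 19.65
position: [0.6016, -0.2469, 0.1912]
ee_rot: [0.177, 0.984, 0.0, -0.0]
ft_force: [-1.5, -0.2, 0.4]
grip_width: 0.496
grasp_force: 0.8
```

Call:
{"name": "arm_command", "arguments": {
  "plan": [
    {"dp": [-4,0,0],"spin": 0},
    {"dp": [-4,0,0],"spin": 0},
    {"dp": [-4,0,0],"spin": 0},
    {"dp": [-4,0,0],"spin": 0},
    {"dp": [-4,0,0],"spin": 0}
  ]
}}

```text
clock: 20.15
position: [0.6203, -0.2539, 0.1912]
ee_rot: [0.177, 0.984, 0.0, -0.0]
ft_force: [-1.4, -0.3, 1.4]
grip_width: 0.5
grasp_force: 0.7
```

Call:
{"name": "arm_command", "arguments": {
  "plan": [
    {"dp": [-4,0,0],"spin": 0},
    {"dp": [-2,0,0],"spin": 0},
    {"dp": [0,0,0],"spin": 0}
  ]
}}

```text
clock: 20.45
position: [0.6259, -0.256, 0.1913]
ee_rot: [0.177, 0.984, -0.0, 0.0]
ft_force: [-0.7, -0.1, -0.4]
grip_width: 0.501
grasp_force: 0.0
```

```bash
python3 f3.py f4
```

```text
orange px 382 318 345 205 222
tip front in pad frame mm [28.4  7.  19.3]
side 34 [61.3 -3. ] [94.2 57.6] 88.0 x 32.530074132547924 91.51308098981956 y -49.46636208867045 43.91697797015276
wrist 107 [51.4  7.6] [58.3 40.3] 89.6 x 31.14846522241216 71.56821361023988 y -21.648951783858152 36.68361721158491
```

Call:
{"name": "arm_command", "arguments": {
  "plan": [
    {"dp": [5,0,0],"spin": 0},
    {"dp": [15,0,-10],"spin": 0},
    {"dp": [30,0,-30],"spin": 0},
    {"dp": [40,0,-30],"spin": 0},
    {"dp": [30,0,-30],"spin": 0}
  ]
}}

```text
clock: 21.05
position: [0.5109, -0.2135, 0.2915]
ee_rot: [0.178, 0.984, 0.0, -0.001]
ft_force: [0.4, 1.0, 3.1]
grip_width: 0.498
grasp_force: 0.0
```

```bash
python3 - <<'E'
from h import *
o=manip.get_obs();print(o["clock"],o["position"],o["ft_force"])
a=viewer.camera("side");b=viewer.camera("top");
for n in("side","top"):
  for th in("roll","marker","bracket"):print(n,th,[(np.round(r["position"],3),round(r["score"],2)) for r in finder.find_in(n,th)][:1])
A=cv2.resize(a[150:290,220:400],(720,560)[:2],interpolation=cv2.INTER_CUBIC)
cv2.imwrite("pics/end.png",np.hstack([cv2.resize(A,(450,350)),cv2.resize(b[80:260,190:370],(350,350))]))
E
```

```text
21.05 [ 0.51093024 -0.2135111   0.2914737 ] [0.38077656 0.95448095 3.11603215]
side roll [(array([ 0.585, -0.128,  0.015]), 0.73)]
side marker [(array([ 0.493, -0.398,  0.008]), 0.63)]
side bracket [(array([ 0.705, -0.131,  0.009]), 0.74)]
top roll [(array([ 0.703, -0.147, -0.004]), 0.66)]
top marker [(array([ 0.506, -0.378,  0.015]), 0.66)]
top bracket [(array([ 0.706, -0.145, -0.003]), 0.89)]
```

View pics/end.png

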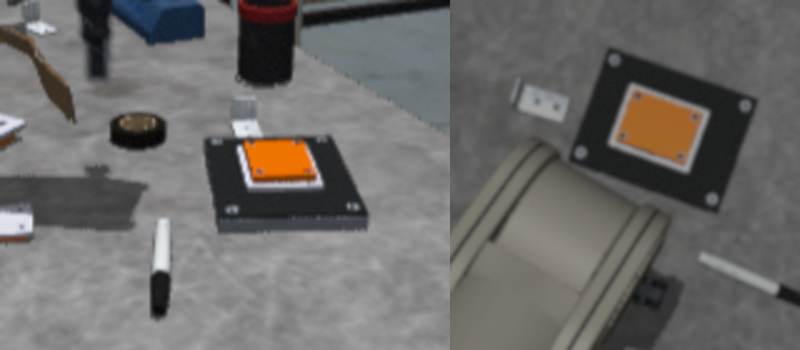

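The cover lies flat and orange side up, wholly on the pad, at (280,163) in the side view and (660,128) in the top view. The marker, roll and bracket are where they were, and the robot is clear.

```bash
python3 -c "
from workcell import manip
print(manip.hand_in())"
```

```text
the job is handed in; nothing more can be done
None
```

The cover was pushed flush to the pad, tipped up on the step and flipped without gripping; it now lies flat, orange side up and wholly on the pad, with the roll, marker and bracket where they were, and the job was handed in at about 21 s.

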